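# Lock the bayonet cap onto the tilted clay extruder

## Robot

A 6-joint arm with a two-finger parallel gripper is mounted at the origin on a cart in front of the work surface, level with it; the furniture and walls round the work are solid. World frame = base frame: x ahead of the robot, y to its left, z up, the work surface at z = 0. Lengths are in m, angles in rad, forces in N, time in s.
With the tool pointing down it reaches from about 0.25 to 0.725 m from the base axis. Payload 4 kg.
Tool frame: the origin (TCP) lies on the centre line of the jaws, within the pads' length; the fingertips stand tip_reach ahead of it and the grasp point (between the pads) lies 5 mm behind it (tip_reach is the distance from the TCP to the fingertips, in m); z points along the fingers, y is the direction in which the jaws open and shut (so a half turn about z gives the same grasp; the last joint's range is limited). The gripper opens to 85 mm and grips with 20 to 120 N. Pads are 22 mm wide; open, the fingers measure 114 mm over their backs; the gripper's body (76 mm by 85 mm) begins 54 mm behind the grasp point. The pads swing forward as they close: fully open they stand 13 mm farther back than shut.
Start: joints at [-1.223, 0.241, 0.005, 1.335, 0, 1.571], TCP at [0.17, -0.47, 0.206] pointing down, gripper open.
Joint ranges: [-2.72, 2.72], [-1.05, 1.87], [-1.09, 1.28], [-1.99, 2.15], [-1.42, 1.44], [-3.14, 3.14]. Speed limits (rad/s): [2.79, 2.79, 3.14, 3.14, 3.14, 3.14].

## Interface

Orientations are given as a unit quaternion [x, y, z, w].
In Python, from workcell import * gives the robot as it stands.
- The arm moves only by the tool arm_command, never from a script. Its arguments are lists of equal length, an entry for each row: "translation": the shift along the tool's x, y, z in cm, a list of three; "turn": the turn about the tool's z in rad; "hand": the closure, from 0 (fully open) to 1 (shut). In form: {"translation": [[x, y, z], ...], "turn": [turn, ...], "hand": [hand, ...]}. A call has 1 to 5 rows; each row is the pose to reach, as a shift and turn from the pose commanded when the call began, along the tool's axes at that moment; what a row does not reach only later rows make up. A row lasts 1/12 s, in which the tool goes at most 41.7 mm and 7.16 degrees, less where a joint would pass 70% of its speed; a pose out of reach is approached as far as the arm can. A call with a gripper value outside its range is refused whole. The fingers move at their own pace and stop on an object; the grip force is fixed at half the most. Time passes only in rows, so rows that repeat a pose let the fingers close. It gives the time, the measured TCP pose, the force and the opening at its end, in the units of the state.
- get_obs(): the state, without advancing time (a new reading comes with each control period).
- camera(name): name is "scene" or "side" or "wrist"; returns (picture, depth): 420x560x3 uint8, red, green, blue; 420x560 float32, m along the optical axis (not along the pixel's ray), 0 where there is no reading.
- camera_info(name): a dict with "mtx" (3x3 intrinsics, pixels), "world_to_cam" (4x4, takes a point from world to camera coordinates). Camera axes: x right, y down, z forward; pixel columns grow to the right and rows downward; lengths in m; the calibration is good to about 2 mm. A picture is of the moment at which its call begins: read the wrist's pose just before it. camera_info takes no time and is no camera call; for the wrist camera it gives the pose at the moment of the call.
- job_done(): hands the job in, once; it reports no verdict.
Trained networks look in the newest picture that a camera, given by its name, has taken for a name from the list of things; names that differ only in an ending like _2 or _b are one class to them, and where a whole thing is asked for, a point or a joint stands for the part that bears it (a point fixed in the world has none). Each returns a list of dicts, best first, with "conf" (0 to 1); they miss things now and then, are a little off and sometimes report something else, mostly with a low value. They report only what shows in the picture. A call takes as long as a camera call. They do not tell look-alikes from the thing itself.
- search_frame(camera, name): "location" ([row, column] in pixels, amid what is visible of it).
- spot_point(camera, name): "location" ([row, column] in pixels: a listed point, or the origin of a listed thing).
The state is a dict: "clock": time; "joint_pos": joint angles; "joint_vel": joint speeds; "tau": joint torques, N m; "eef_pos": TCP position; "tool_rot": TCP orientation; "ft_force": force on the tool from outside, world axes, zero at the start; "ft_torque": the same for the moment, N m; "grip_width": finger opening in m.
Only numpy, scipy, OpenCV 4.12 (cv2) and the standard library are available. Lean on these libraries where they do the work, as an engineer would, in place of code of your own. Each camera call takes 0.05 s, during which the arm holds its last target. There are 200 camera calls.

## Task

Close the leaning clay extruder with its two-lugged cap (the one with the straight fin handle): enter the lugs through the two gaps in the mouth, push the cap in against the spring, turn it clockwise, as you look at the mouth, to its stop, and let it spring back out into its notches so that it stays locked when you let go. Leave the ball-knobbed plug and the tubs standing where they are.

Things in the scene. Friction and masses are not known exactly. Their poses are not given: they have to be found in the camera images.
- mouth: Open upper end of the extruder's steel barrel (92 mm across), fixed on a wooden cradle (190 x 150 mm). Origin: centre of the rim's top face, 155 mm above the bench. z points out along the barrel, 30 degrees from vertical, leaning to the right and somewhat to the robot; x points across the mouth, up the slope (to the left). Bore 56 mm; inside, ledges of several depths reach in from an 80 mm bore.
- gap (a point): Middle of one entry gap between the ledges, at rim height, 36 mm from the axis, 60 degrees from the mouth's x axis (counter-clockwise seen from outside); the other gap is opposite. Gaps are 20 mm wide. The cap enters with its lugs here. Next, clockwise, is a ridge reaching 14 mm below the rim: the lugs' tops must be pushed below it before the cap can turn. Axes as the mouth's.
- notch (a point): Middle of one notch's roof, 7 mm below the rim, 31 mm from the axis on the mouth's x axis; the other is opposite. 60 degrees clockwise of the gap, past the ridge; marked by a dark block outside the rim. A lug has about 5 degrees of play each way in it; beyond it is a solid stop. After the turn the lugs rise from below the ridge into the notches. Axes as the mouth's.
- plate (a joint): Round dark spring plate inside the mouth, its face 12 mm below the rim at value 0; grows (m) as it is pressed in, up to 0.024. It pushes back with about 7 N at 0 plus 0.3 N per mm.
- cap_mid (a point): The cap to fit, upright on the bench, 76 mm tall, about 250 g. Point on its axis half-way up, 38 mm above the foot; z up, x along the fin and through both lugs; half a turn about z changes nothing. Shank 48 mm thick, flange 80 mm wide, 30 to 38 mm above the foot. Foot 30 mm below the rim: flange meets rim, fully in. Locked: foot 17 mm below the rim, this point 21 mm outside it.
- cap_fin (a point): Grasp point on the cap's wooden fin handle, 62 mm above the foot, on the cap's axis. The fin is 62 mm long (x), 14 mm thick (y, grasp across this) and reaches from the flange, 38 mm above the foot, to 76 mm. Axes as cap_mid.
- cap_lug (a point): Top of the cap's +x lug, 10 mm above the foot and 31 mm from the axis; the other is opposite. Each lug is 14 mm wide, 8 mm tall, and reaches 35 mm from the axis. Axes as cap_mid.
- plug_mid (a point): Plain plug of the same size with a round ball knob (40 mm) in place of the fin, and no lugs: not wanted, leave it standing. Point half-way up, 38 mm above the bench.
- tub_a_mid (a point): Small lidded tub, 73 mm wide, 62 mm tall, standing on the bench to the right behind; leave it. Point half-way up.
- tub_b_mid (a point): Small lidded tub, 67 mm wide, 62 mm tall, standing on the bench to the left behind; leave it. Point half-way up.
Things that resemble listed ones, but are neither listed nor needed, are in the scene too. Leave any orange or pink look-alike of the part that bears cap_mid alone.

How it is judged:
By the outcome, as a careful person would: the job done as asked, in the order asked, and still so for the second after the job is handed in, with the robot touching nothing.
It also fails if it takes over 54 s, if anything falls off the work surface, if the arm or the gripper's body presses on something with over 40 N, if the wrist force passes 120 N, or if a joint passes its speed limit or range.

## Working session

There is one attempt and no reset: what is moved stays moved. The work goes in short steps, Python scripts to look and compute and a tool call to move; the robot and the scene stay as the last step left them, time stands still between calls to the robot, and variables do not carry over. Pictures are saved under pics/ and viewed, about 8 in all and at most 12, crops included, and the job is handed in when it is done.

Besides the shell and the picture viewer there is one more tool, called after ">>>" in YAML: its name, and indented under it one key for each argument. arm_command: Moves the arm, as the interface text tells. Its arguments: {"type":"object","properties":{"translation":{"type":"array","items":{"type":"array","items":{"type":"number"}}},"turn":{"type":"array","items":{"type":"number"}},"hand":{"type":"array","items":{"type":"number"}}},"required":["translation","turn","hand"]}

```bash
ls; mkdir -p pics; cat > h.py <<'E'
from workcell import *
import numpy as np, cv2
from scipy.spatial.transform import Rotation as R
def P(cam,rc,d):
    i=camera_info(cam);K=np.array(i["mtx"]);T=np.linalg.inv(np.array(i["world_to_cam"]))
    r,c=rc;p=np.array([(c-K[0,2])/K[0,0]*d,(r-K[1,2])/K[1,1]*d,d,1]);return (T@p)[:3]
def proj(cam,p):
    i=camera_info(cam);K=np.array(i["mtx"]);q=np.array(i["world_to_cam"])@np.r_[p,1];u=K@q[:3];return (u[1]/u[2],u[0]/u[2])
def cloud(cam,dep):
    i=camera_info(cam);K=np.array(i["mtx"]);T=np.linalg.inv(np.array(i["world_to_cam"]))
    r,c=np.mgrid[:dep.shape[0],:dep.shape[1]];q=np.stack([(c-K[0,2])/K[0,0]*dep,(r-K[1,2])/K[1,1]*dep,dep],-1)
    return q@T[:3,:3].T+T[:3,3]
E
python3 - <<'E'
from h import *
o=get_obs()
for k in o: print(k,np.round(o[k],3))
for cam in ["scene","side"]:
    im,d=camera(cam); cv2.imwrite(f"pics/{cam}0.png",im[...,::-1]); np.save(f"{cam}0.npy",d)
    for n in ["mouth","gap","notch","cap_mid","cap_fin","cap_lug","plug_mid","tub_a_mid","tub_b_mid"]:
        for x in spot_point(cam,n)[:3]:
            r,c=x["location"];dd=d[int(min(max(r,0),419)),int(min(max(c,0),559))]
            print(cam,n,np.round([r,c],0),round(x["conf"],2),np.round(P(cam,(r,c),dd),3))
E
```

```text
pics
clock 0.0
joint_pos [-1.223  0.241  0.004  1.335 -0.     1.571]
joint_vel [ 0.001  0.    -0.     0.     0.002  0.001]
tau [ 1.0000e-03 -3.7232e+01  2.5241e+01  1.7000e-02  0.0000e+00 -0.0000e+00]
eef_pos [ 0.17  -0.469  0.205]
tool_rot [ 0.985  0.173 -0.    -0.001]
ft_force [-0.004 -0.35  -0.544]
ft_torque [ 0.015 -0.004 -0.026]
grip_width 0.085
scene mouth [164. 302.] 0.57 [ 0.606 -0.035  0.137]
scene gap [163. 312.] 0.62 [ 0.575 -0.045  0.148]
scene notch [168. 300.] 0.69 [0.576 0.027 0.177]
scene cap_mid [269. 276.] 0.81 [0.482 0.313 0.058]
scene cap_mid [372. 230.] 0.78 [0.418 0.618 0.04 ]
scene cap_fin [260. 271.] 0.95 [0.503 0.305 0.072]
scene cap_fin [293. 242.] 0.74 [0.525 0.418 0.037]
scene cap_fin [363. 228.] 0.58 [0.422 0.615 0.073]
scene cap_lug [269. 266.] 0.91 [0.515 0.316 0.038]
scene cap_lug [298. 247.] 0.89 [0.488 0.444 0.075]
scene cap_lug [380. 219.] 0.62 [0.429 0.646 0.037]
scene plug_mid [163. 364.] 0.91 [ 0.481 -0.262  0.039]
scene tub_a_mid [152. 311.] 0.95 [ 0.657 -0.195  0.058]
scene tub_a_mid [162. 303.] 0.48 [ 0.689 -0.196 -0.   ]
scene tub_a_mid [264. 273.] 0.21 [0.494 0.311 0.07 ]
scene tub_b_mid [234. 234.] 0.73 [0.654 0.27  0.061]
side mouth [190. 295.] 0.69 [0.574 0.023 0.174]
side gap [192. 305.] 0.84 [ 0.552 -0.017  0.16 ]
side notch [194. 298.] 0.59 [0.558 0.023 0.165]
side cap_mid [298. 205.] 0.93 [0.409 0.609 0.039]
side cap_mid [255. 260.] 0.88 [0.466 0.314 0.046]
side cap_mid [265. 228.] 0.84 [0.485 0.447 0.055]
side cap_fin [258. 229.] 0.69 [0.499 0.429 0.069]
side cap_fin [250. 257.] 0.63 [0.489 0.308 0.056]
side cap_fin [292. 202.] 0.61 [0.413 0.613 0.063]
side cap_lug [258. 250.] 0.94 [0.486 0.343 0.038]
side cap_lug [308. 193.] 0.72 [0.432 0.637 0.007]
side cap_lug [266. 229.] 0.68 [0.479 0.45  0.056]
side plug_mid [208. 355.] 0.49 [ 0.481 -0.266  0.037]
side tub_a_mid [199. 317.] 0.52 [ 0.634 -0.2    0.051]
```

View pics/scene0.png

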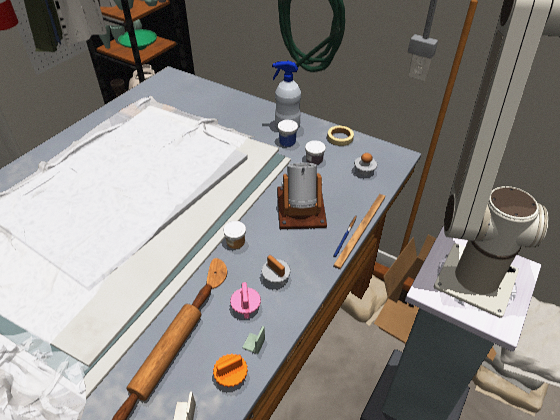

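View pics/side0.png

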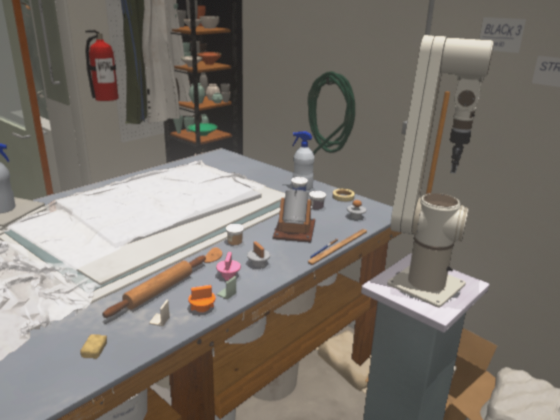

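Candidates for the cap, as scene (row, col): grey with a wooden fin (269,276), a pink look-alike (300,245), an orange look-alike (370,230), and the ball plug (163,364). I choose the grey one and check it in a close crop.

```bash
python3 - <<'E'
from h import *
i=camera_info("wrist");o=get_obs();T=np.linalg.inv(np.array(i["world_to_cam"]))
Rt=R.from_quat(o["tool_rot"]).as_matrix()
print("wristcam in tool: pos",np.round(Rt.T@(T[:3,3]-o["eef_pos"]),3)); print(np.round(Rt.T@T[:3,:3],3)); print(np.round(i["mtx"],0).tolist())
print("tool axes\n",np.round(Rt,3))
for cam in ["scene","side"]:
    d=np.load(f"{cam}0.npy");C=cloud(cam,d);im=cv2.imread(f"pics/{cam}0.png")
    near=np.hypot(C[...,0]-.49,C[...,1]-.31)<.06
    f=C[near&(C[...,2]>.072)&(C[...,2]<.085)]
    fl=C[near&(C[...,2]>.034)&(C[...,2]<.041)]
    print(cam,"fintop",len(f),f.mean(0) if len(f) else 0,"flange",len(fl),fl.min(0),fl.max(0))
    if len(f)>5:
        u,s,v=np.linalg.svd(f[:,:2]-f[:,:2].mean(0));print("az",np.degrees(np.arctan2(v[0,1],v[0,0])),s)
    a=im[235:310,225:320] if cam=="scene" else im[225:300,200:300]
    globals()[cam]=cv2.resize(a,(400,320),interpolation=3)
    # mouth
    m=(np.hypot(C[...,0]-.59,C[...,1]-.0)<.09)&(C[...,2]>.11)
    q=C[m];print("mouth pts",len(q),q.mean(0).round(3),q.min(0).round(3),q.max(0).round(3))
sc=cv2.imread("pics/scene0.png")[145:235,265:340]
cv2.imwrite("pics/crop.png",np.hstack([scene,cv2.resize(sc,(266,320),interpolation=3)]))
E
```

```text
wristcam in tool: pos [ 0.078 -0.    -0.168]
[[ 0.001 -0.952 -0.307]
 [ 1.     0.001  0.   ]
 [-0.    -0.307  0.952]]
[[320.0, 0.0, 281.0], [0.0, 320.0, 217.0], [0.0, 0.0, 1.0]]
tool axes
 [[ 0.94   0.341  0.   ]
 [ 0.341 -0.94  -0.   ]
 [ 0.     0.    -1.   ]]
scene fintop 90 [0.48897094 0.30488938 0.07579602] flange 297 [0.45016828 0.26122981 0.03404107] [0.53156342 0.34408841 0.04099714]
az 163.13988101601686 [0.16646944 0.03490523]
mouth pts 938 [0.572 0.023 0.141] [ 0.514 -0.054  0.11 ] [0.642 0.072 0.184]
side fintop 42 [0.48777327 0.30589142 0.07570376] flange 144 [0.44739761 0.26289703 0.03413737] [0.52980334 0.34674978 0.04098473]
az 163.16140467508373 [0.12413748 0.02920134]
mouth pts 512 [0.564 0.027 0.14 ] [ 0.513 -0.049  0.11 ] [0.626 0.073 0.184]
```

View pics/crop.png

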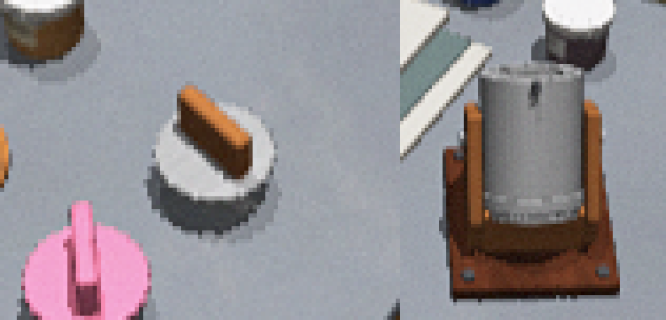

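Crop (scene picture, about rows 235–310, columns 225–320): grey cap with a wooden straight fin at scene (268,275), and the pink look-alike below left. The cap is confirmed. Next I look at the mouth with the wrist camera.

>>> arm_command:
  translation:
    - [3.7,-1.4,-0.4]
    - [7.4,-2.8,-0.8]
    - [11.1,-4.2,-1.2]
    - [14.8,-5.5,-1.7]
    - [18.5,-6.9,-2.1]
  turn: [0,0,0,0,0]
  hand: [0,0,0,0,0]

```text
clock: 1.42
eef_pos: [0.3219, -0.3411, 0.2276]
tool_rot: [0.985, 0.173, 0.0, 0.0]
ft_force: [1.0, -0.4, 0.3]
grip_width: 0.0855
```

>>> arm_command:
  translation:
    - [3.7,-1.4,-0.4]
    - [7.4,-2.8,-0.8]
    - [11.1,-4.2,-1.2]
    - [14.8,-5.5,-1.7]
    - [18.5,-6.9,-2.1]
  turn: [0,0,0,0,0]
  hand: [0,0,0,0,0]

```text
clock: 1.83
eef_pos: [0.4726, -0.2127, 0.2486]
tool_rot: [0.985, 0.173, 0.0, 0.0]
ft_force: [-0.3, -1.9, 0.5]
grip_width: 0.0857
```

>>> arm_command:
  translation:
    - [3.7,-1.4,-0.4]
    - [7.4,-2.8,-0.9]
    - [10.9,-3.9,-1.3]
    - [10.9,-3.9,-1.3]
    - [10.9,-3.9,-1.3]
  turn: [0,0,0,0,0]
  hand: [0,0,0,0,0]

```text
clock: 2.25
eef_pos: [0.5616, -0.1388, 0.2603]
tool_rot: [0.985, 0.175, -0.0, -0.0]
ft_force: [-0.3, -0.7, 0.1]
grip_width: 0.0853
```

```bash
python3 - <<'E'
from h import *
o=get_obs();print(o["clock"],np.round(o["eef_pos"],3),np.round(o["joint_pos"],3),np.round(o["tool_rot"],3))
np.save("wM.npy",np.array(camera_info("wrist")["world_to_cam"]))
im,d=camera("wrist");np.save("wMd.npy",d)
pts={}
for n in ["mouth","gap","notch"]:
    for x in spot_point("wrist",n)[:3]:
        r,c=x["location"];print(n,np.round([r,c]),round(x["conf"],2),np.round(P("wrist",(r,c),d[int(r),int(c)]),3))
cv2.imwrite("pics/wM.png",im[...,::-1])
C=cloud("wrist",d)
# fit rim plane: points near rim
near=(np.hypot(C[...,0]-.57,C[...,1])<.08)&(C[...,2]>.12)
q=C[near]; rng=np.random.default_rng(0);best=0
for _ in range(3000):
    a=q[rng.choice(len(q),3,False)];n=np.cross(a[1]-a[0],a[2]-a[0]);l=np.linalg.norm(n)
    if l<1e-5: continue
    n/=l;n*=np.sign(n[2])
    if n[2]<.7 or n[2]>.95: continue
    k=(abs((q-a[0])@n)<.0015)
    if k.sum()>best: best=k.sum();bk=k
p=q[bk];c=p.mean(0);u,s,v=np.linalg.svd(p-c);n=v[2]*np.sign(v[2][2])
print("rim pts",best,"n",n.round(3),"tilt",np.degrees(np.arccos(n[2])).round(1),"az",np.degrees(np.arctan2(n[1],n[0])).round(1),c.round(4))
np.savez("rim.npz",p=p,n=n)
E
```

```text
2.25 [ 0.562 -0.139  0.26 ] [-0.242  0.39   0.352  1.534 -0.     2.548] [ 0.985  0.175 -0.    -0.   ]
mouth [121. 148.] 0.58 [ 0.589 -0.01   0.145]
gap [166. 140.] 0.85 [0.526 0.016 0.069]
notch [134. 110.] 0.95 [0.573 0.005 0.173]
rim pts 5402 n [ 0.28  -0.41   0.868] tilt 29.8 az -55.7 [ 0.5904 -0.0117  0.1576]
```

View pics/wM.png

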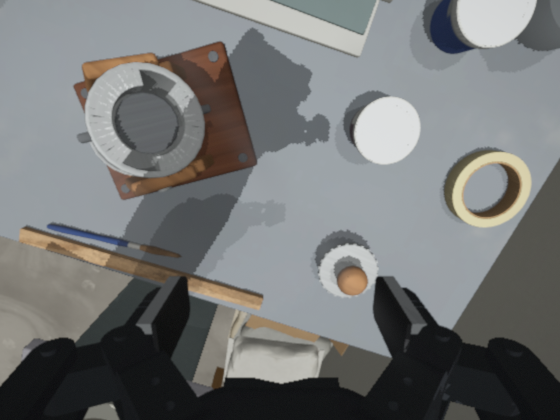

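The wrist picture shows the barrel rim centred at about (120,148), its dark notch blocks at (137,83) and (108,207), and the gaps at about (75,155) and (165,140). Next I fit the centre and gap angles while moving to the cap.

```bash
cat > fit.py <<'E'
from h import *
from scipy.optimize import least_squares
i=camera_info("wrist");K=np.array(i["mtx"]);T=np.linalg.inv(np.load("wM.npy"));d=np.load("wMd.npy")
r,c=np.mgrid[:420,:560];C=np.stack([(c-K[0,2])/K[0,0]*d,(r-K[1,2])/K[1,1]*d,d],-1)@T[:3,:3].T+T[:3,3]
z=np.load("rim.npz");p,n=z["p"],z["n"]
x=np.array([0,0,1])-n[2]*n;x/=np.linalg.norm(x);y=np.cross(n,x)
c0=p.mean(0);q=np.c_[(p-c0)@x,(p-c0)@y]
# outer boundary: convex hull, fit circle
h=cv2.convexHull(q.astype(np.float32))[:,0]
f=least_squares(lambda a:np.hypot(h[:,0]-a[0],h[:,1]-a[1])-a[2],[0,0,.046],loss="soft_l1",f_scale=.001).x
o=c0+f[0]*x+f[1]*y
print("centre",o.round(4),"R",f[2].round(4),"x az",np.degrees(np.arctan2(x[1],x[0])).round(1),"n",n.round(3))
D=C[(np.linalg.norm(C-o,axis=-1)<.06)]-o
a=np.degrees(np.arctan2(D@y,D@x));rr=np.hypot(D@x,D@y);h=D@n
for lo,hi in [(.030,.034),(.034,.038),(.047,.055)]:
    print(lo,[(int(b),round(1000*float(np.median(h[k])),1) if (k:=(rr>lo)&(rr<hi)&(a>=b)&(a<b+10)&(h>-.03)).sum()>3 else None) for b in range(-180,180,10)])
k=(rr<.02);print("plate depth",np.median(h[k]))
np.savez("mouth.npz",o=o,x=x,y=y,n=n)
E
python3 fit.py
```

```text
centre [ 0.5904 -0.0155  0.1558] R 0.0456 x az 124.3 n [ 0.28  -0.41   0.868]
0.03 [(-180, -1.4), (-170, -1.5), (-160, -1.6), (-150, -1.3), (-140, -1.7), (-130, None), (-120, None), (-110, None), (-100, -4.2), (-90, -2.9), (-80, -2.0), (-70, -1.8), (-60, -1.6), (-50, -1.6), (-40, -1.2), (-30, -1.1), (-20, -1.4), (-10, -0.9), (0, -1.0), (10, -1.1), (20, -1.0), (30, -1.0), (40, None), (50, None), (60, None), (70, None), (80, -1.7), (90, -0.9), (100, -1.1), (110, -1.1), (120, -1.3), (130, -1.0), (140, -1.3), (150, -1.2), (160, -1.3), (170, -1.4)]
0.034 [(-180, -1.5), (-170, -1.2), (-160, -1.5), (-150, -1.4), (-140, -2.0), (-130, None), (-120, None), (-110, None), (-100, -1.4), (-90, -1.3), (-80, -1.3), (-70, -1.3), (-60, -1.4), (-50, -1.2), (-40, -1.2), (-30, -1.4), (-20, -1.3), (-10, -1.1), (0, -1.1), (10, -1.0), (20, -1.5), (30, -0.9), (40, None), (50, -3.1), (60, -2.6), (70, -2.6), (80, -1.6), (90, -1.3), (100, -1.1), (110, -1.1), (120, -1.4), (130, -1.2), (140, -1.2), (150, -1.2), (160, -1.4), (170, -1.4)]
0.047 [(-180, -2.1), (-170, None), (-160, None), (-150, None), (-140, None), (-130, -2.8), (-120, -2.8), (-110, -2.7), (-100, -2.6), (-90, -2.3), (-80, -2.5), (-70, -2.5), (-60, -2.5), (-50, -2.9), (-40, -2.8), (-30, None), (-20, None), (-10, -1.9), (0, -3.5), (10, None), (20, None), (30, None), (40, None), (50, None), (60, None), (70, None), (80, None), (90, None), (100, None), (110, None), (120, None), (130, None), (140, None), (150, None), (160, None), (170, -4.9)]
plate depth -0.013223375116000309
```

>>> arm_command:
  translation:
    - [-2.5,-3.0,0]
    - [-5.0,-6.0,0]
    - [-7.5,-9.0,0]
    - [-10,-12,0]
    - [-12.5,-15,0]
  turn: [-0.12,-0.24,-0.36,-0.48,-0.6]
  hand: [0,0,0,0,0]

```text
clock: 2.87
eef_pos: [0.3892, -0.0423, 0.261]
tool_rot: [0.889, 0.458, 0.0, 0.0]
ft_force: [-0.3, 0.8, 1.2]
grip_width: 0.0855
```

>>> arm_command:
  translation:
    - [3.8,-1.3,0]
    - [7.6,-2.7,0]
    - [11.4,-4.0,0]
    - [15.2,-5.4,0]
    - [19,-6.7,0]
  turn: [-0.12,-0.24,-0.36,-0.48,-0.6]
  hand: [0,0,0,0,0]

```text
clock: 3.28
eef_pos: [0.4479, 0.1518, 0.262]
tool_rot: [0.714, 0.7, 0.001, 0.0]
ft_force: [0.7, -0.6, -0.5]
grip_width: 0.0853
```

>>> arm_command:
  translation:
    - [3.1,0.8,0]
    - [6.2,1.6,0]
    - [9.3,2.4,0]
    - [12.4,3.2,0]
    - [15.5,4.1,0]
  turn: [-0.12,-0.24,-0.36,-0.48,-0.6]
  hand: [0,0,0,0,0]

```text
clock: 3.7
eef_pos: [0.4931, 0.3053, 0.2617]
tool_rot: [0.475, 0.88, 0.0, 0.0]
ft_force: [-0.3, -0.3, 0.3]
grip_width: 0.0857
```

>>> arm_command:
  translation:
    - [0,0,2]
    - [0,0,4]
    - [0,0,6]
    - [0,0,8]
    - [0,0,10]
  turn: [-0.12,-0.24,-0.36,-0.48,-0.6]
  hand: [0,0,0,0,0]

```text
clock: 4.12
eef_pos: [0.493, 0.3039, 0.1607]
tool_rot: [0.194, 0.981, 0.0, 0.0]
ft_force: [-0.2, 0.1, -0.0]
grip_width: 0.0853
```

```bash
cat > capw.py <<'E'
from h import *
import sys
im,d=camera("wrist");o=get_obs();C=cloud("wrist",d)
print(o["clock"],np.round(o["eef_pos"],4),np.round(o["joint_pos"],3),"yaz",np.degrees(np.arctan2(*(R.from_quat(o["tool_rot"]).as_matrix()[:2,1][::-1]))))
near=np.hypot(C[...,0]-.4885,C[...,1]-.3055)<.055
f=C[near&(C[...,2]>.071)&(C[...,2]<.083)];m=f[:,:2].mean(0)
rc=cv2.minAreaRect((f[:,:2]*1000).astype(np.float32));print("fintop",len(f),f.mean(0),rc)
u,s,v=np.linalg.svd(f[:,:2]-m);print("az",np.degrees(np.arctan2(v[0,1],v[0,0])))
fl=C[near&(C[...,2]>.033)&(C[...,2]<.042)];print("flange circle",cv2.minEnclosingCircle((fl[:,:2]*1000).astype(np.float32)))
Rt=R.from_quat(o["tool_rot"]).as_matrix();dl=np.r_[m,.06]-o["eef_pos"];print("delta tool cm",(Rt.T@dl*100).round(2))
cv2.imwrite("pics/wc.png",im[...,::-1])
E
python3 capw.py
```

```text
4.1667 [0.4907 0.3024 0.156 ] [ 0.552  0.422  0.132  1.287 -0.     0.939] yaz 67.8511964885405
fintop 460 [0.48207371 0.30282491 0.07157345] ((484.3616638183594, 302.2662048339844), (11.136164665222168, 58.40748977661133), 73.03598022460938)
az -15.795582961043367
flange circle ((484.2298889160156, 301.80218505859375), 40.627872467041016)
delta tool cm [ 0.77 -0.23  9.61]
```

View pics/wc.png

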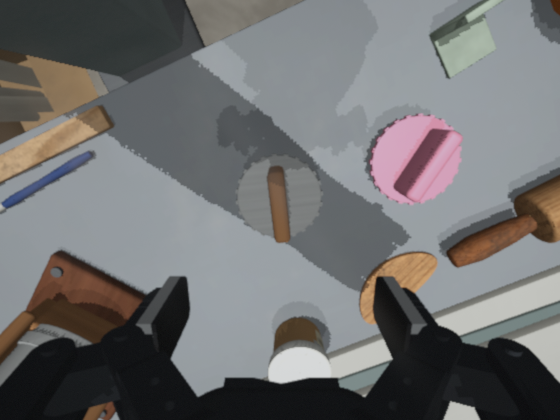

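The picture shows the grey cap at (197,280) with its fin almost along the image column, the pink look-alike at (160,415), and nothing between the jaws. The arm was still settling, so I measure again.

```bash
sed -i 's/wc.png/wc2.png/' capw.py; python3 capw.py
```

```text
4.2167 [0.4906 0.3025 0.1578] [ 0.553  0.422  0.135  1.292 -0.     0.949] yaz 67.29520986164343
fintop 1200 [0.48592029 0.30442122 0.07682347] ((487.4812927246094, 303.8122253417969), (14.012749671936035, 61.47496795654297), 73.45317840576172)
az -16.6353368984126
flange circle ((487.8687744140625, 303.76019287109375), 41.16426467895508)
delta tool cm [0.47 0.06 9.78]
```

>>> arm_command:
  translation:
    - [0.3,0,2.2]
    - [0.3,0,4.5]
    - [0.3,0,6.8]
    - [0.3,0,8.8]
    - [0.3,0,9.8]
  turn: [-0.105,-0.105,-0.105,-0.105,-0.105]
  hand: [0,0,0,0,0]

```text
clock: 4.63
eef_pos: [0.4896, 0.3052, 0.0622]
tool_rot: [0.146, 0.989, -0.001, -0.001]
ft_force: [-0.7, -0.1, 0.0]
grip_width: 0.0855
```

>>> arm_command:
  translation:
    - [0,0,0]
    - [0,0,0]
    - [0,0,0]
    - [0,0,0]
    - [0,0,0]
  turn: [0,0,0,0,0]
  hand: [0.4,0.6,0.8,1,1]

```text
clock: 5.05
eef_pos: [0.491, 0.3071, 0.0647]
tool_rot: [0.144, 0.99, 0.001, 0.001]
ft_force: [0.4, -0.0, -0.1]
grip_width: 0.0255
```

>>> arm_command:
  translation:
    - [0,0,0]
    - [0,0,0]
    - [0,0,0]
    - [0,0,-2]
    - [0,0,-4]
  turn: [0,0,0,0,0]
  hand: [1,1,1,1,1]

```text
clock: 5.47
eef_pos: [0.4886, 0.3058, 0.102]
tool_rot: [0.144, 0.99, -0.001, -0.002]
ft_force: [0.5, 0.2, 0.9]
grip_width: -0.0002
```

```bash
sed -i 's/wc2.png/wc3.png/' capw.py; python3 capw.py
```

```text
5.5167 [0.4917 0.3077 0.1076] [0.559 0.451 0.045 1.16  0.    0.848] yaz 73.45519908690976
fintop 1464 [0.4821776  0.30814129 0.08035475] ((484.1324768066406, 307.33441162109375), (13.677762985229492, 47.75040054321289), 73.73909759521484)
az -16.093177312367857
flange circle ((491.4039306640625, 305.75189208984375), 41.21070861816406)
delta tool cm [ 0.94 -0.25  4.75]
```

View pics/wc3.png

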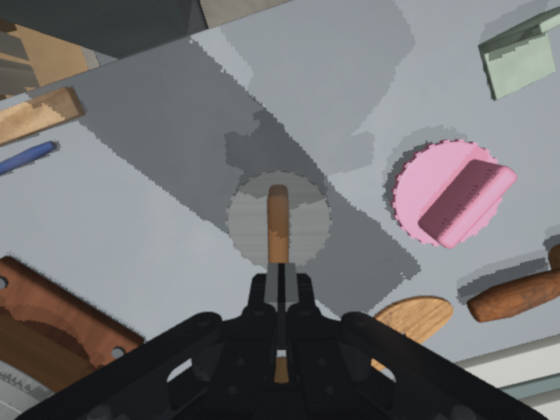

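```bash
python3 - <<'E'
from h import *
im,d=camera("wrist");o=get_obs();C=cloud("wrist",d);Rt=R.from_quat(o["tool_rot"]).as_matrix()
L=(C-o["eef_pos"])@Rt
print(np.round(o["eef_pos"],4))
for r in range(240,330,6): print(r,[np.round(L[r,c]*1000,0).tolist() for c in (262,274,290,300)])
k=(abs(L[...,0])<.02)&(abs(L[...,1])<.04)&(L[...,2]<.03)&(d>0);print(np.percentile(L[k][:,2],[90,98,99.5]))
E
```

```text
[0.4922 0.3081 0.1066]
240 [[-16.0, -16.0, 69.0], [-1.0, -5.0, 31.0], [-17.0, 7.0, 70.0], [-17.0, 15.0, 70.0]]
246 [[-22.0, -16.0, 70.0], [-6.0, -5.0, 32.0], [-22.0, 7.0, 70.0], [-22.0, 15.0, 70.0]]
252 [[-27.0, -16.0, 70.0], [-10.0, -5.0, 31.0], [-27.0, 7.0, 70.0], [-27.0, 15.0, 69.0]]
258 [[-32.0, -16.0, 69.0], [-15.0, -5.0, 32.0], [-32.0, 7.0, 69.0], [-50.0, 18.0, 108.0]]
264 [[-56.0, -18.0, 107.0], [12.0, -4.0, -31.0], [12.0, 4.0, -32.0], [-57.0, 18.0, 109.0]]
270 [[-63.0, -19.0, 108.0], [11.0, -4.0, -36.0], [12.0, 4.0, -38.0], [-63.0, 18.0, 109.0]]
276 [[8.0, -9.0, -36.0], [12.0, -4.0, -42.0], [12.0, 4.0, -42.0], [8.0, 8.0, -35.0]]
282 [[8.0, -9.0, -40.0], [12.0, -3.0, -47.0], [12.0, 3.0, -48.0], [8.0, 8.0, -41.0]]
288 [[8.0, -9.0, -46.0], [12.0, -3.0, -53.0], [12.0, 3.0, -53.0], [8.0, 8.0, -46.0]]
294 [[8.0, -8.0, -52.0], [12.0, -3.0, -57.0], [12.0, 3.0, -58.0], [8.0, 8.0, -50.0]]
300 [[8.0, -8.0, -56.0], [12.0, -3.0, -61.0], [12.0, 3.0, -62.0], [8.0, 7.0, -55.0]]
306 [[14.0, -7.0, -69.0], [13.0, -3.0, -67.0], [14.0, 3.0, -68.0], [14.0, 6.0, -69.0]]
312 [[14.0, -7.0, -73.0], [12.0, -3.0, -70.0], [12.0, 3.0, -69.0], [14.0, 6.0, -73.0]]
318 [[13.0, -7.0, -74.0], [13.0, -3.0, -75.0], [13.0, 3.0, -75.0], [13.0, 6.0, -75.0]]
324 [[13.0, -7.0, -78.0], [12.0, -3.0, -76.0], [14.0, 3.0, -78.0], [13.0, 6.0, -77.0]]
[-0.06952786 -0.04120562 -0.03345651]
```

The picture shows the cap still standing at (220,280). The shut fingertips end 31 mm behind the nominal TCP, so the jaws closed above the fin. I need to go about 5 cm deeper than planned.

>>> arm_command:
  translation:
    - [0,0,0]
    - [0,0,0]
    - [0,0,0]
    - [0,0,0]
    - [0,0,2]
  turn: [0,0,0,0,0]
  hand: [0.4,0.4,0.4,0.4,0.4]

```text
clock: 5.98
eef_pos: [0.4923, 0.3081, 0.0859]
tool_rot: [0.144, 0.99, 0.002, 0.003]
ft_force: [0.9, -0.1, 0.1]
grip_width: 0.0508
```

>>> arm_command:
  translation:
    - [0,0,2]
    - [0,0,4]
    - [0,0,5.5]
    - [0,0,6.5]
    - [0,0,6.5]
  turn: [0,0,0,0,0]
  hand: [0.4,0.4,0.4,0.4,0.4]

```text
clock: 6.4
eef_pos: [0.4878, 0.3052, 0.015]
tool_rot: [0.144, 0.99, -0.002, -0.002]
ft_force: [0.0, -0.1, -0.5]
grip_width: 0.0511
```

```bash
cat > fing.py <<'E'
from h import *
import sys
o=get_obs();im,d=camera("wrist");C=cloud("wrist",d);Rt=R.from_quat(o["tool_rot"]).as_matrix()
L=(C-o["eef_pos"])@Rt*1000
print(o["clock"],np.round(o["eef_pos"],4),"w",o["grip_width"],"F",np.round(o["ft_force"],1),"j",np.round(o["joint_pos"],2))
ok=(d>0)
k=ok&(abs(L[...,0]-11)<6)&(abs(L[...,1])<45)&(L[...,2]<0);print("fingertip z (open/shut)",np.percentile(L[k][:,2],[98,99.5,99.9]).round(1))
np.save("L.npy",L);cv2.imwrite(f"pics/{sys.argv[1]}.png",im[...,::-1])
E
python3 fing.py g1; python3 - <<'E'
import numpy as np
L=np.load("L.npy")
for r in range(150,330,12): print(r,[L[r,c].round(0).tolist() for c in (230,250,274,284,310,330)])
E
```

```text
6.4 [0.4878 0.3052 0.015 ] w 0.05114999950548732 F [ 0.  -0.1 -0.5] j [ 0.56  0.54 -0.07  0.96  0.    0.85]
fingertip z (open/shut) [-23.6 -23.  -21.8]
150 [[59.0, -28.0, 14.0], [59.0, -17.0, 14.0], [59.0, -3.0, 13.0], [59.0, 2.0, 14.0], [59.0, 17.0, 14.0], [59.0, 28.0, 13.0]]
162 [[52.0, -29.0, 14.0], [53.0, -17.0, 13.0], [52.0, -4.0, 14.0], [52.0, 2.0, 14.0], [53.0, 17.0, 13.0], [52.0, 29.0, 15.0]]
174 [[46.0, -29.0, 14.0], [46.0, -17.0, 14.0], [46.0, -4.0, 14.0], [45.0, 2.0, 15.0], [46.0, 17.0, 14.0], [46.0, 29.0, 13.0]]
186 [[38.0, -29.0, 14.0], [38.0, -18.0, 14.0], [38.0, -4.0, 14.0], [38.0, 2.0, 14.0], [38.0, 17.0, 15.0], [38.0, 29.0, 15.0]]
198 [[31.0, -30.0, 15.0], [31.0, -18.0, 14.0], [40.0, -3.0, -19.0], [34.0, 2.0, 5.0], [31.0, 18.0, 14.0], [31.0, 29.0, 14.0]]
210 [[24.0, -30.0, 14.0], [35.0, -14.0, -23.0], [35.0, -3.0, -25.0], [35.0, 2.0, -25.0], [35.0, 14.0, -23.0], [24.0, 30.0, 14.0]]
222 [[29.0, -24.0, -24.0], [30.0, -14.0, -25.0], [29.0, -3.0, -23.0], [30.0, 2.0, -25.0], [29.0, 14.0, -24.0], [29.0, 24.0, -24.0]]
234 [[23.0, -24.0, -24.0], [23.0, -15.0, -24.0], [30.0, 
[... 303 characters left out ...]
, 15.0, -24.0], [10.0, 25.0, -24.0]]
270 [[4.0, -25.0, -24.0], [4.0, -15.0, -25.0], [23.0, -2.0, -62.0], [24.0, 1.0, -63.0], [3.0, 15.0, -23.0], [4.0, 25.0, -25.0]]
282 [[-2.0, -25.0, -25.0], [-3.0, -15.0, -24.0], [19.0, -2.0, -62.0], [18.0, 1.0, -62.0], [-3.0, 15.0, -24.0], [-3.0, 25.0, -24.0]]
294 [[-11.0, -26.0, -23.0], [-10.0, -16.0, -25.0], [13.0, -2.0, -62.0], [14.0, 1.0, -63.0], [-10.0, 15.0, -24.0], [-10.0, 26.0, -25.0]]
306 [[-17.0, -26.0, -25.0], [-17.0, -16.0, -24.0], [8.0, -2.0, -62.0], [9.0, 2.0, -63.0], [-17.0, 16.0, -25.0], [-17.0, 26.0, -25.0]]
318 [[-24.0, -27.0, -24.0], [-25.0, -16.0, -24.0], [3.0, -2.0, -63.0], [2.0, 2.0, -61.0], [-24.0, 16.0, -25.0], [-25.0, 27.0, -24.0]]
```

>>> arm_command:
  translation:
    - [0,0,0]
    - [0,0,0]
    - [0,0,0]
    - [0,0,0]
    - [0,0,0]
  turn: [0,0,0,0,0]
  hand: [0.7,1,1,1,1]

```text
clock: 6.87
eef_pos: [0.4904, 0.3068, 0.0188]
tool_rot: [0.144, 0.99, 0.0, 0.0]
ft_force: [-0.2, -0.2, 1.2]
grip_width: 0.0134
```

>>> arm_command:
  translation:
    - [0,0,0]
    - [0,0,0]
    - [0,0,-2]
    - [0,0,-4]
    - [0,0,-6]
  turn: [0,0,0,0,0]
  hand: [1,1,1,1,1]

```text
clock: 7.28
eef_pos: [0.489, 0.306, 0.0776]
tool_rot: [0.144, 0.99, -0.001, -0.001]
ft_force: [0.1, 0.7, -3.9]
grip_width: 0.0131
```

>>> arm_command:
  translation:
    - [0,0,-3.4]
    - [0,0,-6.8]
    - [0,0,-10.2]
    - [0,0,-13.6]
    - [0,0,-17]
  turn: [-0.08,-0.16,-0.24,-0.32,-0.396]
  hand: [1,1,1,1,1]

```text
clock: 7.7
eef_pos: [0.4893, 0.3062, 0.2491]
tool_rot: [-0.056, 0.998, -0.0, -0.001]
ft_force: [0.3, 0.5, -3.0]
grip_width: 0.0131
```

>>> arm_command:
  translation:
    - [0,-3,0]
    - [0,-6.5,0]
    - [0,-10,0]
    - [0,-13.5,0]
    - [0,-17,0]
  turn: [0,0,0,0,0]
  hand: [1,1,1,1,1]

```text
clock: 8.12
eef_pos: [0.5075, 0.1361, 0.2475]
tool_rot: [-0.054, 0.999, -0.0, -0.001]
ft_force: [0.3, 0.0, -2.4]
grip_width: 0.013
```

>>> arm_command:
  translation:
    - [0,-3.5,0]
    - [0,-7,0]
    - [-0.5,-10.5,0]
    - [-1,-14,0]
    - [-1.4,-17,0]
  turn: [0,0,0,0,0]
  hand: [1,1,1,1,1]

```text
clock: 8.53
eef_pos: [0.54, -0.0322, 0.2475]
tool_rot: [-0.053, 0.999, -0.0, -0.001]
ft_force: [0.4, 0.8, -2.6]
grip_width: 0.0132
```

>>> arm_command:
  translation:
    - [0,-3.5,0]
    - [0,-7,0]
    - [0,-10,0]
    - [0,-11,0]
    - [0,-11,0]
  turn: [0,0,0,0,0]
  hand: [1,1,1,1,1]

```text
clock: 8.95
eef_pos: [0.5516, -0.142, 0.2469]
tool_rot: [-0.051, 0.999, 0.0, -0.001]
ft_force: [0.7, 1.2, -3.6]
grip_width: 0.0129
```

>>> arm_command:
  translation:
    - [0,0,0]
    - [0,0,0]
  turn: [0,0]
  hand: [1,1]

```text
clock: 9.12
eef_pos: [0.5517, -0.1382, 0.2477]
tool_rot: [-0.054, 0.999, 0.001, -0.001]
ft_force: [1.0, 0.5, -2.5]
grip_width: 0.0132
```

```bash
cat > mw.py <<'E'
from h import *
import sys
from scipy.optimize import least_squares
camera("wrist")
o=get_obs();i=camera_info("wrist");im,d=camera("wrist")
print(o["clock"],"eef",np.round(o["eef_pos"],4),"q",np.round(o["tool_rot"],3),"w",round(o["grip_width"],4),"F",np.round(o["ft_force"],1),"j",np.round(o["joint_pos"],2))
cv2.imwrite(f"pics/{sys.argv[1]}.png",im[...,::-1])
K=np.array(i["mtx"]);T=np.linalg.inv(np.array(i["world_to_cam"]))
r,c=np.mgrid[:420,:560];C=np.stack([(c-K[0,2])/K[0,0]*d,(r-K[1,2])/K[1,1]*d,d],-1)@T[:3,:3].T+T[:3,3]
Rt=R.from_quat(o["tool_rot"]).as_matrix()
q=C[(np.linalg.norm(C-[.590,-.0155,.155],axis=-1)<.058)&(d>0)]
n0=np.array([.28,-.41,.868])
b=np.median((q-[.590,-.0155,.155])@n0)
best=0
for b in np.arange(-.01,.01,.0005):
    k=abs((q-[.590,-.0155,.155])@n0-b)<.0015
    if k.sum()>best: best=k.sum();bk=k
p=q[bk];c0=p.mean(0);v=np.linalg.svd(p-c0)[2];n=v[2]*np.sign(v[2][2])
x=np.array([0,0,1])-n[2]*n;x/=np.linalg.norm(x);y=np.cross(n,x)
w=np.c_[(p-c0)@x,(p-c0)@y];h=cv2.convexHull(w.astype(np.float32))[:,0]
f=least_squares(lambda a:np.hypot(h[:,0]-a[0],h[:,1]-a[1])-a[2],[0,0,.046],loss="soft_l1",f_scale=.001).x
m=c0+f[0]*x+f[1]*y
print("rim",best,"n",n.round(3),"centre",m.round(4),"R",f[2].round(4),"xaz",np.degrees(np.arctan2(x[1],x[0])).round(1),"centre in tool mm",((m-o["eef_pos"])@Rt*1000).round(1))
L=(C-o["eef_pos"])@Rt*1000;np.save("L.npy",L)
k=(d>0)&(abs(L[...,0])<45)&(abs(L[...,1])<45)&(L[...,2]>-70)&(L[...,2]<20)
print("held near tool:",k.sum()); F=L[k&(L[...,2]>-40)&(L[...,2]<0)&(np.hypot(L[...,0],L[...,1])>18)]
if len(F)>50:
    A=np.c_[F[:,:2],np.ones(len(F))];s=np.linalg.lstsq(A,F[:,2],rcond=None)[0];res=F[:,2]-A@s
    g=abs(res)<4;s=np.linalg.lstsq(A[g],F[g,2],rcond=None)[0];print("flange plane z=",s.round(3),"n",g.sum(),"ctr",cv2.minEnclosingCircle(F[g,:2].astype(np.float32)))
E
python3 mw.py m1
```

```text
9.1667 eef [ 0.5519 -0.1379  0.2479] q [-0.054  0.999  0.    -0.   ] w 0.0131 F [ 0.3 -0.4 -2.9] j [-0.25  0.37  0.29  1.49  0.   -0.35]
rim 3740 n [ 0.282 -0.411  0.867] centre [ 0.5909 -0.0124  0.1547] R 0.0459 xaz 124.5 centre in tool mm [-52.5 120.5  93.2]
held near tool: 17975
flange plane z= [ 4.0000e-03 -1.0000e-03 -1.9033e+01] n 9044 ctr ((2.0451290607452393, 0.2649628520011902), 41.244693756103516)
```

View pics/m1.png

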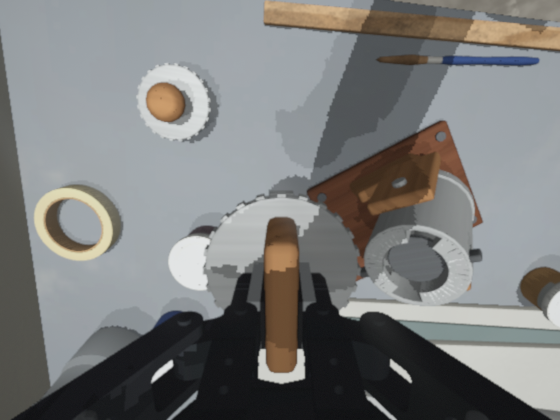

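The picture shows the cap held level in the jaws (fin at (290,282)), the mouth clear at (262,418), and the plug untouched at (102,173). Next I move over the mouth.

>>> arm_command:
  translation:
    - [-1.2,2.8,0]
    - [-2.8,6.2,0]
    - [-4.4,9.6,0]
    - [-5.4,11.8,0]
    - [-5.4,11.8,0]
  turn: [0,0,0,0,0]
  hand: [1,1,1,1,1]

```text
clock: 9.63
eef_pos: [0.5941, -0.0097, 0.2479]
tool_rot: [-0.058, 0.998, 0.001, 0.0]
ft_force: [-0.2, -1.3, -2.9]
grip_width: 0.0134
```

>>> arm_command:
  translation:
    - [0,0,2]
    - [0,0,4]
    - [0,0,5.2]
    - [0,0,5.2]
    - [0,0,5.2]
  turn: [0,0,0,0,0]
  hand: [1,1,1,1,1]

```text
clock: 10.05
eef_pos: [0.5923, -0.0155, 0.1957]
tool_rot: [-0.054, 0.999, 0.0, -0.001]
ft_force: [-0.6, -0.1, -2.9]
grip_width: 0.0132
```

```bash
python3 mw.py m2; python3 - <<'E'
from h import *
o=get_obs();s=cv2.resize(camera("scene")[0][110:230,240:360],(400,400),interpolation=3);t=cv2.resize(camera("side")[0][130:250,240:360],(400,400),interpolation=3)
cv2.imwrite("pics/m2b.png",np.hstack([s,t])[...,::-1])
Rt=R.from_quat(o["tool_rot"]).as_matrix();print("foot ctr - mouth o (mm)",((o["eef_pos"]+Rt@np.array([.001,0,.019])-[.5907,-.0135,.155])*1000).round(1))
E
```

```text
10.1 eef [ 0.5932 -0.0157  0.1968] q [-0.054  0.999 -0.     0.   ] w 0.0136 F [-0.1  0.  -2.7] j [-0.03  0.43  0.25  1.39  0.   -0.13]
rim 1789 n [ 0.271 -0.408  0.872] centre [ 0.5949 -0.0084  0.1557] R 0.0504 xaz 123.6 centre in tool mm [-2.4  7.  41.1]
held near tool: 18141
flange plane z= [ 3.0000e-03 -1.0000e-03 -1.9015e+01] n 9058 ctr ((1.9526841640472412, 0.15288008749485016), 41.2960319519043)
foot ctr - mouth o (mm) [ 2.1 -2.5 23.5]
```

View pics/m2b.png

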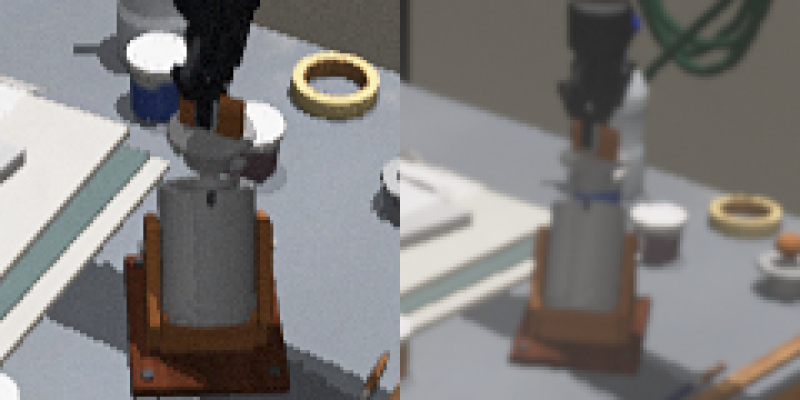

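The picture shows the cap upright and centred just above the mouth, with lugs and foot clear. Now I descend, watching the force.

>>> arm_command:
  translation:
    - [0,0,0.6]
    - [0,0,1.2]
    - [0,0,1.6]
    - [0,0,1.9]
    - [0,0,1.9]
  turn: [0,0,0,0,0]
  hand: [1,1,1,1,1]

```text
clock: 10.67
eef_pos: [0.5924, -0.0163, 0.1758]
tool_rot: [-0.054, 0.999, 0.0, -0.001]
ft_force: [-0.4, 0.8, -2.4]
grip_width: 0.0135
```

>>> arm_command:
  translation:
    - [0,0,0.2]
    - [0,0,0.4]
    - [0,0,0.4]
  turn: [0,0,0]
  hand: [1,1,1]

```text
clock: 10.92
eef_pos: [0.5933, -0.0163, 0.1733]
tool_rot: [-0.054, 0.999, -0.0, 0.0]
ft_force: [0.1, -0.8, -1.7]
grip_width: 0.013
```

>>> arm_command:
  translation:
    - [0,0,0.2]
    - [0,0,0.2]
    - [0,0,0.2]
  turn: [0,0,0]
  hand: [1,1,1]

```text
clock: 11.17
eef_pos: [0.5936, -0.0154, 0.1713]
tool_rot: [-0.054, 0.999, 0.001, 0.001]
ft_force: [1.6, 2.9, -1.3]
grip_width: 0.0132
```

```bash
python3 mw.py m3
```

```text
11.2167 eef [ 0.5936 -0.0154  0.1713] q [-0.054  0.999  0.001  0.001] w 0.0133 F [ 1.1  3.1 -1.5] j [-0.03  0.44  0.2   1.33  0.   -0.13]
rim 1685 n [ 0.274 -0.405  0.872] centre [ 0.5926 -0.0104  0.1552] R 0.0476 xaz 124.1 centre in tool mm [ 0.5  5.1 16.1]
held near tool: 20692
flange plane z= [ 1.1000e-02 -1.0000e-03 -1.9022e+01] n 9102 ctr ((2.176048994064331, 0.609526515007019), 41.3124885559082)
```

>>> arm_command:
  translation:
    - [0,0.1,0]
    - [0,0.1,0]
    - [0,0.1,0]
    - [0,0.1,0]
    - [0,0.1,0]
  turn: [0.05,0.05,0.05,0.05,0.05]
  hand: [1,1,0.68,0.68,0.68]

```text
clock: 11.68
eef_pos: [0.5933, -0.0158, 0.1715]
tool_rot: [-0.029, 1.0, -0.0, 0.0]
ft_force: [0.4, -0.7, 0.6]
grip_width: 0.0273
```

>>> arm_command:
  translation:
    - [-0.2,-0.4,0.2]
    - [-0.4,-0.8,0.4]
    - [-0.7,-1.3,0.7]
    - [-1.0,-1.8,1.0]
    - [-1.2,-2.3,1.2]
  turn: [0,0,0,0,0]
  hand: [0.68,0.68,0.68,0.68,0.68]

```text
clock: 12.1
eef_pos: [0.6063, -0.0371, 0.1593]
tool_rot: [-0.029, 1.0, 0.001, -0.0]
ft_force: [-4.3, 5.9, 15.1]
grip_width: 0.0276
```

```bash
python3 mw.py m4; python3 - <<'E'
from h import *
a=cv2.imread("pics/m4.png");s=cv2.resize(camera("scene")[0][120:210,260:340],(240,270),interpolation=3)[...,::-1]
t=cv2.resize(camera("side")[0][150:240,260:340],(240,270),interpolation=3)[...,::-1]
a=a.copy();cv2.imwrite("pics/m4b.png",np.hstack([a[:420],np.vstack([s[:210],t[:210]])]))
E
```

```text
12.15 eef [ 0.6066 -0.0372  0.1596] q [-0.028  1.     0.002  0.   ] w 0.0277 F [-2.3  3.2  4.7] j [-0.06  0.48  0.23  1.32  0.   -0.12]
rim 4107 n [ 0.277 -0.412  0.868] centre [ 0.5903 -0.0118  0.1555] R 0.0451 xaz 124.0 centre in tool mm [14.8 26.2  4.2]
held near tool: 20112
flange plane z= [ -0.054  -0.416 -17.429] n 6876 ctr ((13.799079895019531, 12.292320251464844), 39.64603042602539)
```

View pics/m4b.png

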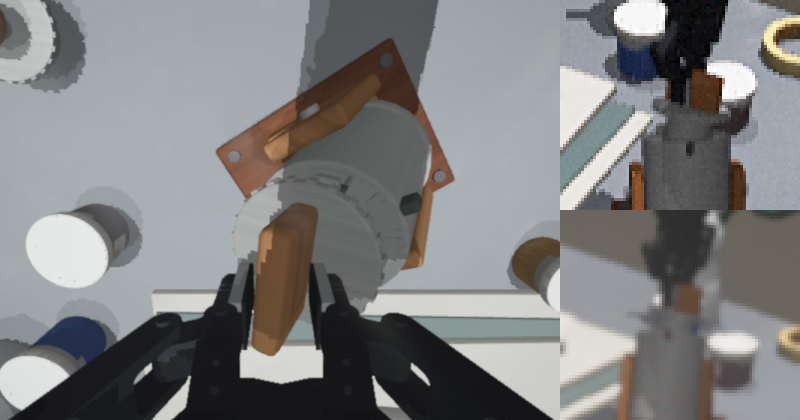

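The picture shows the cap in the mouth, its flange partly covering the rim and its fin between the jaws, running from (210,290) to (340,270). It is not yet fully tilted. I measure the cap's pose relative to the mouth.

```bash
cat > cappose.py <<'E'
import sys
from mw import *   # runs the measurement too (argv[1]=name)
hsv=cv2.cvtColor(im,cv2.COLOR_RGB2HSV);D=(C-np.array([.5905,-.0125,.155]));N=np.array([.281,-.411,.867]);N/=np.linalg.norm(N)
X=np.array([0,0,1])-N[2]*N;X/=np.linalg.norm(X);Y=np.cross(N,X)
M=np.stack([D@X,D@Y,D@N],-1)*1000   # mouth frame mm
br=(hsv[...,0]<16)&(hsv[...,1]>90)&(hsv[...,2]>60)&(np.hypot(M[...,0],M[...,1])<50)&(M[...,2]>15)&(M[...,2]<90)&(abs(L[...,1])<20)
gr=(hsv[...,1]<60)&(hsv[...,2]>60)&(d>0)&(np.hypot(M[...,0],M[...,1])<60)&(M[...,2]>3)&(M[...,2]<45)&(L[...,2]>-30)
g=M[gr];best=0;rng=np.random.default_rng(1)
for _ in range(2000):
    a=g[rng.choice(len(g),3,False)];nn=np.cross(a[1]-a[0],a[2]-a[0]);l=np.linalg.norm(nn)
    if l<50: continue
    nn/=l;nn*=np.sign(nn[2]+1e-9);k=abs((g-a[0])@nn)<1
    if nn[2]>.8 and k.sum()>best: best=k.sum();bk=k
p=g[bk];c0=p.mean(0);nn=np.linalg.svd(p-c0)[2][2];nn*=np.sign(nn[2])
e1=np.cross([0,1,0],nn);e1/=np.linalg.norm(e1);e2=np.cross(nn,e1)
w=np.c_[(p-c0)@e1,(p-c0)@e2].astype(np.float32);h=cv2.convexHull(w)[:,0]
f=least_squares(lambda a:np.hypot(h[:,0]-a[0],h[:,1]-a[1])-40,[0,0],loss="soft_l1",f_scale=1).x
ctr=c0+f[0]*e1+f[1]*e2
print("MOUTH FRAME: flange n",nn.round(3),"pts",best,"flange-top ctr",ctr.round(1),"foot ctr",(ctr-38*nn).round(1))
b=M[br];t=(b-ctr)@nn;b=b[(t>34)&(t<41)]
if len(b)>20:
    q=b-b.mean(0);v=np.linalg.svd(q-np.outer(q@nn,nn),full_matrices=False)[2][0];v*=np.sign(v[1])
    print("fin top pts",len(b),"dir deg",np.degrees(np.arctan2(v[1],v[0])).round(1),"mean",b.mean(0).round(1))
E
python3 cappose.py m5
```

```text
12.35 eef [ 0.6063 -0.037   0.1596] q [-0.029  1.     0.001  0.   ] w 0.0276 F [-2.5  2.6  5.8] j [-0.06  0.48  0.23  1.32  0.   -0.12]
rim 4037 n [ 0.278 -0.413  0.867] centre [ 0.5893 -0.0109  0.1562] R 0.045 xaz 123.9 centre in tool mm [15.4 27.   3.5]
held near tool: 20143
flange plane z= [ -0.05   -0.412 -17.478] n 6885 ctr ((14.241506576538086, 12.566978454589844), 39.574405670166016)
MOUTH FRAME: flange n [0.12  0.143 0.982] pts 5001 flange-top ctr [-1.3  6.1 30. ] foot ctr [-5.8  0.7 -7.4]
fin top pts 3813 dir deg 54.8 mean [ 7.6 13.9 65.8]
```

The far lug rests on the rim about 13° clockwise of its gap, and the cap leans 11°. I turn the fork counter-clockwise so it drops in.

>>> arm_command:
  translation:
    - [0,0,-0.4]
    - [0,0,-0.4]
    - [0,0,-0.4]
    - [0,0,-0.4]
    - [0,0,-0.4]
  turn: [0,-0.12,-0.24,-0.36,-0.4]
  hand: [0.72,0.75,0.75,0.75,0.75]

```text
clock: 12.82
eef_pos: [0.6091, -0.0246, 0.1633]
tool_rot: [-0.23, 0.973, 0.012, 0.006]
ft_force: [4.4, 30.2, 1.0]
grip_width: 0.0224
```

```bash
python3 cappose.py m6
```

```text
12.8667 eef [ 0.6091 -0.0245  0.1634] q [-0.23   0.973  0.012  0.006] w 0.0223 F [ 4.6 29.4  1. ] j [-0.05  0.48  0.23  1.33  0.03 -0.52]
rim 2509 n [ 0.272 -0.408  0.871] centre [ 0.5953 -0.0087  0.1554] R 0.0506 xaz 123.7 centre in tool mm [ 5.4 20.1  8.4]
held near tool: 19179
flange plane z= [ -0.093  -0.33  -15.48 ] n 8192 ctr ((11.279438018798828, 10.24482536315918), 40.571170806884766)
MOUTH FRAME: flange n [ 0.166 -0.036  0.986] pts 8127 flange-top ctr [ 5.4  2.2 29.1] foot ctr [-0.9  3.6 -8.3]
fin top pts 3806 dir deg 69.0 mean [14.5  5.3 65.6]
```

>>> arm_command:
  translation:
    - [0,0,0]
    - [0,0,0]
    - [0,0,0]
    - [0,0,0]
  turn: [0,0.1,0.18,0.18]
  hand: [0.66,0.66,0.66,0.66]

```text
clock: 13.25
eef_pos: [0.6066, -0.0366, 0.1627]
tool_rot: [-0.138, 0.99, 0.001, 0.0]
ft_force: [1.3, 2.5, 0.4]
grip_width: 0.0293
```

```bash
python3 cappose.py m7
```

```text
13.3 eef [ 0.6066 -0.0367  0.1627] q [-0.139  0.99   0.001  0.   ] w 0.0287 F [0.8 3.8 0.3] j [-0.06  0.48  0.23  1.33  0.   -0.34]
rim 3242 n [ 0.278 -0.413  0.867] centre [ 0.5902 -0.0119  0.1554] R 0.045 xaz 123.9 centre in tool mm [ 8.9 28.4  7.3]
held near tool: 19609
flange plane z= [-1.1000e-02 -4.5500e-01 -1.4387e+01] n 6485 ctr ((11.962224960327148, 12.530192375183105), 38.59793472290039)
MOUTH FRAME: flange n [0.085 0.11  0.99 ] pts 6053 flange-top ctr [-0.5  7.1 30.7] foot ctr [-3.7  2.9 -7. ]
fin top pts 3748 dir deg 60.9 mean [ 6.8 13.9 67.1]
```

>>> arm_command:
  translation:
    - [0,0,0]
    - [0,0,0.3]
    - [0,0,0.6]
    - [0,0,0.9]
    - [0,0,0.9]
  turn: [-0.08,-0.08,-0.08,-0.08,-0.08]
  hand: [0.66,0.66,0.66,0.66,0.66]

```text
clock: 13.77
eef_pos: [0.61, -0.0345, 0.1577]
tool_rot: [-0.179, 0.984, 0.002, 0.005]
ft_force: [2.1, 9.3, 9.7]
grip_width: 0.029
```

```bash
python3 cappose.py m8
```

```text
13.8167 eef [ 0.61   -0.0345  0.1577] q [-0.179  0.984  0.002  0.005] w 0.0292 F [ 2.9  9.9 10.7] j [-0.06  0.48  0.22  1.31  0.01 -0.42]
rim 3515 n [ 0.278 -0.412  0.868] centre [ 0.5905 -0.0121  0.1553] R 0.0453 xaz 124.0 centre in tool mm [10.4 27.8  2.4]
held near tool: 19253
flange plane z= [ -0.065  -0.491 -13.527] n 6582 ctr ((14.24256706237793, 15.949949264526367), 38.5838508605957)
MOUTH FRAME: flange n [0.04  0.042 0.998] pts 5501 flange-top ctr [-2.4  4.6 26.6] foot ctr [ -3.9   3.  -11.4]
fin top pts 3566 dir deg 61.4 mean [ 3.7  9.9 63.5]
```

The cap is now seated in the gaps, leaning 3° with the foot 11 mm in. Next I re-centre the fork and push along the barrel axis.

>>> arm_command:
  translation:
    - [0.6,0.1,-0.4]
    - [1.2,0.3,-0.3]
    - [1.3,0.6,0.4]
    - [1.4,0.9,0.9]
    - [1.4,1.1,1.3]
  turn: [0,0,0,0,0]
  hand: [0.66,0.66,0.66,0.66,0.66]

```text
clock: 14.28
eef_pos: [0.6024, -0.035, 0.1577]
tool_rot: [-0.177, 0.984, -0.005, 0.018]
ft_force: [13.1, 7.3, 20.7]
grip_width: 0.0291
```

```bash
python3 cappose.py m9
```

```text
14.3333 eef [ 0.6022 -0.0324  0.1543] q [-0.178  0.984 -0.003  0.017] w 0.0289 F [14.5  6.9 19.7] j [-0.06  0.44  0.15  1.25  0.   -0.41]
rim 2393 n [ 0.277 -0.414  0.867] centre [ 0.5891 -0.0109  0.1559] R 0.0449 xaz 123.8 centre in tool mm [ 4.7 24.7 -2.1]
held near tool: 20042
flange plane z= [  0.058  -0.501 -16.162] n 6050 ctr ((14.654329299926758, 18.429933547973633), 36.898765563964844)
MOUTH FRAME: flange n [0.024 0.146 0.989] pts 4420 flange-top ctr [ 0.6  7.3 20.5] foot ctr [ -0.3   1.7 -17.1]
fin top pts 3649 dir deg 68.4 mean [ 5.2 15.4 56.9]
```

```bash
cat > tips.py <<'E'
from h import *
N=np.array([.281,-.411,.867]);N/=np.linalg.norm(N);X=np.array([0,0,1])-N[2]*N;X/=np.linalg.norm(X);Y=np.cross(N,X);B=np.stack([X,Y,N])
o=get_obs();Rt=R.from_quat(o["tool_rot"]).as_matrix();w=o["grip_width"]*500
print("F mouth",(B@o["ft_force"]).round(1),"T",np.round(o["ft_torque"],2),"clock",round(o["clock"],2))
print("tool axes in mouth:\n",(B@Rt).round(2))
for s in (1,-1):
    for y in (w,w+14.5):
        for x in (-11,11):
            p=o["eef_pos"]+Rt@np.array([x,s*y,-33])/1000
            print("finger",s,(B@(p-[.5905,-.0125,.155])*1000).round(0))
print("tool axis at tip",(B@(o["eef_pos"]+Rt@[0,0,-.033]-[.5905,-.0125,.155])*1000).round(0))
E
python3 tips.py
```

```text
F mouth [  6.7 -15.9  19.6] T [ 1.83 -2.98 -0.24] clock 14.38
tool axes in mouth:
 [[ 0.19  0.84 -0.51]
 [ 0.97 -0.24 -0.03]
 [-0.15 -0.49 -0.86]]
finger 1 [  6. -12.  32.]
finger 1 [11.  9. 29.]
finger 1 [ 19. -16.  25.]
finger 1 [23.  6. 21.]
finger -1 [-18.  -5.  46.]
finger -1 [-14.  16.  43.]
finger -1 [-30.  -2.  53.]
finger -1 [-26.  20.  50.]
tool axis at tip [-4.  2. 37.]
```

>>> arm_command:
  translation:
    - [-0.3,0,-0.4]
    - [-0.8,0,-0.4]
    - [-0.8,0.1,0]
    - [-0.8,0.3,0.4]
    - [-0.8,0.5,0.8]
  turn: [0.1,0.2,0.25,0.25,0.25]
  hand: [0.66,0.66,0.66,0.66,0.66]

```text
clock: 14.8
eef_pos: [0.6007, -0.0274, 0.1401]
tool_rot: [-0.054, 0.999, -0.003, 0.007]
ft_force: [-3.9, -6.8, 41.5]
grip_width: 0.0288
```

```bash
python3 cappose.py m10; python3 tips.py
```

```text
14.85 eef [ 0.6007 -0.0275  0.1404] q [-0.054  0.999 -0.003  0.008] w 0.0287 F [-0.3 -3.  22.2] j [-0.04  0.46  0.15  1.24 -0.   -0.15]
rim 7428 n [ 0.281 -0.411  0.867] centre [ 0.5921 -0.0183  0.1612] R 0.0408 xaz 124.4 centre in tool mm [  7.2  10.  -21. ]
held near tool: 20479
flange plane z= [ -0.093  -0.364 -20.992] n 6983 ctr ((13.908866882324219, 13.345234870910645), 38.241275787353516)
MOUTH FRAME: flange n [ 0.    -0.003  1.   ] pts 2801 flange-top ctr [-2.6  2.2  8.2] foot ctr [ -2.6   2.3 -29.8]
fin top pts 2934 dir deg 62.7 mean [ 2.4  6.6 45.4]
F mouth [ 7.8  1.9 21.2] T [-0.41  0.1   0.06] clock 14.9
tool axes in mouth:
 [[ 0.4   0.76 -0.51]
 [ 0.88 -0.47 -0.01]
 [-0.25 -0.44 -0.86]]
finger 1 [  0. -16.  21.]
finger 1 [ 9.  3. 16.]
finger 1 [ 11. -23.  15.]
finger 1 [20. -4.  9.]
finger -1 [-22.  -2.  34.]
finger -1 [-13.  17.  28.]
finger -1 [-33.   4.  40.]
finger -1 [-24.  24.  35.]
tool axis at tip [-6.  0. 25.]
```

The cap is fully in (foot 30 mm deep, flat, fin at 63°). I turn clockwise while keeping it pressed.

>>> arm_command:
  translation:
    - [0,0.1,0]
    - [0,0.1,0.05]
    - [0.1,0.2,0.1]
    - [0.1,0.2,0.2]
    - [0.1,0.3,0.25]
  turn: [0.12,0.24,0.36,0.48,0.6]
  hand: [0.66,0.68,0.7,0.7,0.7]

```text
clock: 15.32
eef_pos: [0.5996, -0.0276, 0.1375]
tool_rot: [0.248, 0.969, -0.003, 0.009]
ft_force: [0.3, -10.7, 21.3]
grip_width: 0.0256
```

```bash
python3 cappose.py m11|tail -2; python3 tips.py
```

```text
MOUTH FRAME: flange n [-0.004 -0.004  1.   ] pts 2803 flange-top ctr [-5.6 -0.7  8.2] foot ctr [ -5.5  -0.5 -29.8]
fin top pts 2248 dir deg 36.2 mean [ 3.6  2.9 45.4]
F mouth [ 1.9  5.9 22.4] T [-1.74 -0.4   0.04] clock 15.42
tool axes in mouth:
 [[ 0.76  0.4  -0.51]
 [ 0.46 -0.89 -0.01]
 [-0.46 -0.23 -0.86]]
finger 1 [-10. -15.  24.]
finger 1 [ 6. -5. 14.]
finger 1 [ -5. -28.  21.]
finger 1 [ 12. -18.  11.]
finger -1 [-20.   7.  30.]
finger -1 [-4. 18. 20.]
finger -1 [-26.  20.  33.]
finger -1 [-9. 30. 23.]
tool axis at tip [-7.  1. 22.]
```

>>> arm_command:
  translation:
    - [0,0,0.15]
    - [0.1,0,0.3]
    - [0.1,0.1,0.4]
    - [0.2,0.1,0.5]
    - [0.2,0.1,0.6]
  turn: [0.12,0.24,0.36,0.48,0.6]
  hand: [0.7,0.7,0.72,0.74,0.76]

```text
clock: 15.83
eef_pos: [0.602, -0.0235, 0.1358]
tool_rot: [0.521, 0.853, 0.004, 0.012]
ft_force: [1.0, -4.8, 40.2]
grip_width: 0.0207
```

```bash
python3 cappose.py m12|tail -2; python3 tips.py
```

```text
MOUTH FRAME: flange n [-0.002 -0.001  1.   ] pts 2571 flange-top ctr [-4.8 -3.   8.4] foot ctr [ -4.7  -3.  -29.6]
fin top pts 2015 dir deg 10.5 mean [ 6.4 -2.4 45.5]
F mouth [12.7  0.3 32. ] T [-0.71 -0.12  0.55] clock 15.93
tool axes in mouth:
 [[ 0.85 -0.1  -0.51]
 [-0.12 -0.99 -0.02]
 [-0.51  0.08 -0.86]]
finger 1 [-16. -12.  26.]
finger 1 [  2. -15.  15.]
finger 1 [-18. -26.  27.]
finger 1 [  1. -29.  16.]
finger -1 [-14.   9.  24.]
finger -1 [ 4.  6. 13.]
finger -1 [-13.  23.  23.]
finger -1 [ 6. 21. 12.]
tool axis at tip [-6. -3. 19.]
```

>>> arm_command:
  translation:
    - [0,0,-0.2]
    - [0,0,-0.3]
    - [0,0,-0.3]
    - [0,0,-0.3]
    - [0,0,-0.3]
  turn: [0.1,0.2,0.25,0.25,0.25]
  hand: [0.76,0.76,0.78,0.78,0.78]

```text
clock: 16.35
eef_pos: [0.6016, -0.0255, 0.1376]
tool_rot: [0.621, 0.784, 0.003, 0.013]
ft_force: [3.3, -9.4, 28.3]
grip_width: 0.0192
```

```bash
python3 cappose.py m13|tail -2; python3 tips.py|head -5
```

```text
MOUTH FRAME: flange n [-0.009  0.031  0.999] pts 3087 flange-top ctr [-6.4 -1.1  9.5] foot ctr [ -6.1  -2.3 -28.5]
fin top pts 1889 dir deg 175.4 mean [ 6.3 -1.4 46.8]
F mouth [ 6.3  1.3 29.3] T [-2.31 -0.52  1.44] clock 16.45
tool axes in mouth:
 [[ 0.8  -0.3  -0.52]
 [-0.36 -0.93 -0.01]
 [-0.48  0.2  -0.86]]
```

>>> arm_command:
  translation:
    - [0,0,-0.3]
    - [0,0,-0.8]
    - [0,0,-1.4]
    - [0,0,-2.0]
    - [0,0,-2.5]
  turn: [-0.08,-0.12,-0.12,-0.12,-0.12]
  hand: [0.78,0.76,0.72,0.68,0.66]

```text
clock: 16.87
eef_pos: [0.5947, -0.0223, 0.1545]
tool_rot: [0.574, 0.819, 0.0, 0.003]
ft_force: [2.2, -2.0, 1.0]
grip_width: 0.0289
```

```bash
python3 cappose.py m14|tail -2; python3 tips.py|head -5
```

```text
MOUTH FRAME: flange n [0.005 0.009 1.   ] pts 4037 flange-top ctr [-4.1 -1.8 21.2] foot ctr [ -4.3  -2.2 -16.8]
fin top pts 1685 dir deg 176.8 mean [ 6.  -2.1 58.4]
F mouth [-0.8  0.6  6.5] T [-0.73 -0.26  0.05] clock 16.97
tool axes in mouth:
 [[ 0.84 -0.21 -0.5 ]
 [-0.25 -0.97 -0.  ]
 [-0.49  0.13 -0.86]]
```

The foot is 17 mm below the rim and the cap is level, so it sits in the notches. Now I withdraw and check.

>>> arm_command:
  translation:
    - [0,0,-0.3]
    - [0,0,-0.5]
    - [0,0,-2]
    - [0,0,-5]
    - [0,0,-8]
  turn: [0,0,0,0,0]
  hand: [0.5,0.4,0.4,0.4,0.4]

```text
clock: 17.38
eef_pos: [0.5895, -0.0191, 0.2303]
tool_rot: [0.574, 0.819, -0.002, -0.004]
ft_force: [1.2, -0.2, 0.4]
grip_width: 0.0513
```

>>> arm_command:
  translation:
    - [-1,0,-2]
    - [-2,0,-4]
    - [-2,0,-5]
    - [-2,0,-5]
    - [-2,0,-5]
  turn: [0,0,0,0,0]
  hand: [0.3,0.3,0.3,0.3,0.3]

```text
clock: 17.8
eef_pos: [0.5986, -0.0382, 0.2815]
tool_rot: [0.574, 0.819, -0.0, -0.001]
ft_force: [-0.8, 0.5, 0.2]
grip_width: 0.0601
```

```bash
sed -i 's/&(abs(L\[...,1\])<20)//' cappose.py; python3 cappose.py m15; python3 - <<'E'
from h import *
a=cv2.imread("pics/m15.png");s=cv2.resize(camera("scene")[0][110:230,260:380],(240,210),interpolation=3)[...,::-1]
t=cv2.resize(camera("side")[0][150:250,260:370],(240,210),interpolation=3)[...,::-1]
cv2.imwrite("pics/m15b.png",np.hstack([a,np.vstack([s,t])]))
E
```

```text
17.85 eef [ 0.5983 -0.0381  0.2807] q [ 0.574  0.819 -0.001 -0.002] w 0.0598 F [ 1.  -0.2 -0.7] j [-0.06  0.44  0.48  1.62  0.    1.16]
rim 1862 n [ 0.28  -0.413  0.867] centre [ 0.5915 -0.0115  0.1553] R 0.0453 xaz 124.2 centre in tool mm [ 27.1   3.2 125.5]
held near tool: 4629
flange plane z= [-9.500e-02  3.000e-03 -3.604e+01] n 556 ctr ((6.870940208435059, -0.11827850341796875), 42.68518829345703)
MOUTH FRAME: flange n [-0.001 -0.003  1.   ] pts 3503 flange-top ctr [-4.2 -2.4 21.3] foot ctr [ -4.1  -2.3 -16.7]
fin top pts 419 dir deg 174.5 mean [-4.6 -1.2 58.9]
```

View pics/m15b.png

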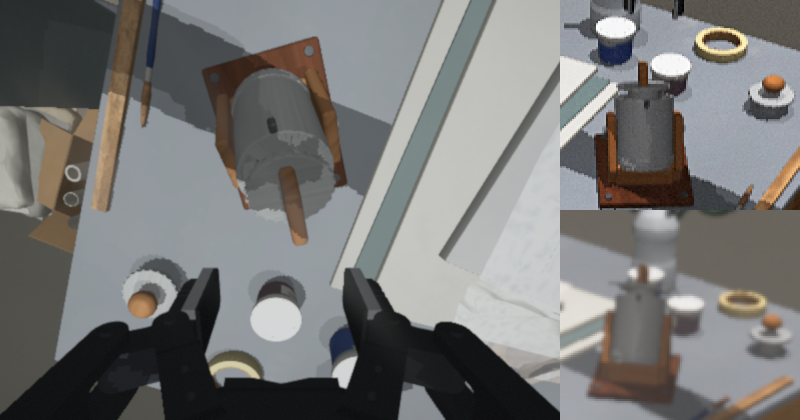

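The picture shows the cap level in the mouth with its fin in line with the dark notch block at (125,272). The jaws are clear, and the plug and tubs are standing. I hand the job in.

```bash
python3 -c "
from h import *
print(get_obs()['clock']);print(job_done())"
```

```text
18.0
the job is handed in; nothing more can be done
None
```

The grey cap with the wooden fin is locked in the extruder mouth, and I handed the job in at 18.0 s on the robot's clock, with the gripper clear of it. I entered its lugs through the gaps, pushed it fully in with the half-open jaws around the fin, turned it clockwise to its stop, and let it spring out.

**Last checks, with the robot clear:**
- **Depth:** the flange top stands 21.3 mm outside the rim and the foot is 16.7 mm inside. The locked position is 21 and 17 mm.
- **Angle:** the flange is parallel to the rim to within 0.2°. The fin is about 3–5° past the notch centre, on the stop side, which is about the play a lug has there.
- **Surroundings:** the ball-knobbed plug and the tubs in view stand untouched in the pictures, and nothing fell.

**What went wrong or disagreed:**
- The first grasp closed above the fin, because the shut fingertips end about 31 mm behind the reported tool point.
- One lug first rested on the rim and had to be worked into its gap.
- The measured cap centre reads about 4–5 mm off the mouth axis. The cap has about 4 mm of clearance in the bore, so this is probably resting clearance plus 1–2 mm of calibration error.
- The force on the wrist reached about 42 N while the fingertips pressed the cap in. That is far below the 120 N wrist limit, and I saw no sign that the gripper's body touched anything.

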